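Gauge a brass tube in the bench micrometer

ROBOT

A 7-joint arm with a two-finger parallel gripper is mounted at the origin on the work surface; the furniture and walls round the work are solid. World frame = base frame: x ahead of the robot, y to its left, z up, the work surface at z = 0. Lengths are in m, angles in rad, forces in N, time in s.
With the tool pointing down it reaches from about 0.425 to 0.875 m from the base axis. Payload 4.7 kg.
Tool frame: the origin (TCP) lies midway between the tips of the shut fingers; the grasp point (between the pads) lies 19 mm behind it; z points along the fingers, y is the line along which they close (so a half turn about z gives the same grasp; the last joint's range is limited). The gripper opens to 87 mm and grips with 3 to 60 N. Pads are 19 mm wide; open, the fingers measure 117 mm over their backs; the gripper's body (75 mm by 190 mm) begins 51 mm behind the grasp point.
Start: joints at [1.227, 0.321, -0.07, 1.45, 0.023, 1.371, -0.057], TCP at [0.228, -0.609, 0.189] pointing down, gripper open.
Joint ranges: [-2.86, 2.86], [-0.3, 2.09], [-1.38, 1.24], [0.06, 2.45], [-1.56, 4.7], [0.09, 2.05], [-2.69, 2.69]. Speed limits (rad/s): [2.57, 2.57, 3.14, 3.14, 3.14, 3.14, 3.14].

INTERFACE

Orientations are given as a rotation vector (axis times angle).
In Python, from bench import ctrl gives the robot as it stands. The module is installed in compiled form; this text tells all that it offers.
- The arm moves only by the shell command python3 -m handwheel 'ROWS' [FORCE]. ROWS is JSON, a list of rows, each a list of 7 numbers: the finger opening in m, from 0 to 0.087, then the shift along the tool's x, y, z in m, then the turn, a rotation vector about the tool's x, y, z in degrees. A call has 1 to 12 rows; each row shifts and turns the commanded pose from where the row before left it, along the tool's axes as they then stand; what a row does not reach is not made up. A row lasts 1/8 s, in which the tool goes at most 62.5 mm and 10.7 degrees, less where a joint would pass 70% of its speed; a pose out of reach is approached as far as the arm can. A call is refused whole if a number of a shift passes 0.0625 or a number of a turn 10.7, either way. A call with a gripper value outside its range is refused whole. The fingers move at their own pace and stop on an object; FORCE is the grip in N (left out, the last holds). Time passes only in rows, so rows that do not move let the fingers close. It gives the time, the measured TCP pose, the force, the opening and the grip force at its end, in the units of the state.
- ctrl.get_state(): the state, without advancing time (a new reading comes with each control period).
- ctrl.get_image(name): name is "scene" or "side" or "wrist"; returns (picture, depth): 400x640x3 uint8, blue, green, red; 400x640 float32, m along the optical axis (not along the pixel's ray), 0 where there is no reading.
- ctrl.camera_info(name): a dict with "intrinsics" (3x3 intrinsics, pixels), "R" (3x3) and "t" (3): a world point X has camera coordinates R X + t. Camera axes: x right, y down, z forward; pixel columns grow to the right and rows downward; lengths in m; the calibration is good to about 2 mm. A picture is of the moment at which its call begins: read the wrist's pose just before it. camera_info takes no time and is no camera call; for the wrist camera it gives the pose at the moment of the call.
- ctrl.close_job(): hands the job in; it is judged then, once.
The state is a dict: "time": time; "joint_positions": joint angles; "qd": joint speeds; "joint_torque": joint torques, N m; "position": TCP position; "tool_rot": TCP orientation; "ft_force": force on the tool from outside, world axes, zero at the start; "torque": the same for the moment, N m; "grip_width": opening from 0.0 (shut) to 1.0 (fully open); "grip_force": force on a finger pad.
Only numpy, scipy, OpenCV 4.12 (cv2) and the standard library are available. Lean on these libraries where they do the work, as an engineer would, in place of code of your own. Each camera call takes 0.05 s, during which the arm holds its last target. There are 200 camera calls.

TASK

Take the brass tube from the wooden brush rest, lay it in the two vee rests of the bench micrometer and slide it along them, under the spindle, until its end touches the end stop; then let go of it. Then turn the ratchet knob at the very top of the micrometer clockwise (seen from above), going down with it, until the spindle is on the tube and the ratchet just begins to slip; stop at once, within an eighth of a turn of slip, and let go, so that the tube stays clamped. The tube is thin-walled and dents easily: lay it and push it against the stop gently, turn only the ratchet knob and not the thimble under it, and do not bear down on it. Leave the brush and the other things on the desk where they are.

Things in the scene. Friction and masses are not known exactly. Their poses are not given: they have to be found in the camera images.
- micrometer: bench micrometer, fixed: grey base 92x215x15 mm, blue C-frame, black readout box (33 mm wide along y, 102 to 128 mm high). Origin: on the table under the spindle axis; +z up, +y from spindle to the rests, +x to the frame's back. Two aluminium 90 degree vee rests, 8 mm thick, at y=+38 and +155, lips 63 mm high, 16 mm either side. Tube laid in them: axis at x=0, about 55 mm high
- anvil (a point): centre of the anvil's flat steel face, 9.6 mm wide, straight under the spindle, 50 mm above the table. The end stop (post with a round steel pad, 9 mm wide) faces the rests 15 mm beyond it, at y=-15 of the micrometer; a tube touching it has its centre at y=+85. To lie in both rests clear of spindle and readout the tube's centre must be at y=+123 to +130 first; then slide it along -y
- tube: plain brass tube, 200 mm long, about 9 mm in diameter (8 to 10: that is what is gauged), 50 to 80 g. Origin at its middle on its axis; +y along it, both ends alike; it can roll, so take only its y axis. It lies across the brush rest, axis 32 mm above the table, in the notch of the rest at x=-31 or x=+31
- spindle: steel spindle; origin: centre of its lower face, 8.4 mm wide; at the start 11 to 15 mm above the anvil. It moves 10 mm down per clockwise turn of the thimble. Turning the screw takes 0.015 N m. A push down on knob or thimble adds to the squeeze on the tube, and 10 N drives the screw by itself. On the tube it goes no lower: a hand still going down feels a push back
- ratchet_grip (a point): middle of the ratchet knob, the uppermost part: dark knurled knob 16 mm wide, 22 mm high (11 mm above and below this point, then a thin neck 6 mm high, then the silver thimble, 23 mm wide). About 207 mm above the table. Knob, thimble and spindle go down together as they turn, 1.6 mm per rad clockwise seen from above: a hand on the knob must follow
- ratchet (a joint): slip of the ratchet: angle of the knob against the thimble (rad), 0 at the start, grows when the knob turns clockwise and the thimble stays. It slips at 0.026 N m, with about 10 N of spindle on tube; the screw winds up a little, so the slip starts some 0.3 rad of turning after the first touch. Until then it stays 0 and is not sprung
- brush_rest: wooden brush rest, fixed: board 118x134x8 mm (x, y), origin at the centre of its underside; two rails 10 mm thick across it at y=-58 and +58, 38 mm high, each with flat notches 16 mm wide, floor 28 mm high, at x=-31 and +31. In one pair of notches lies the tube, in the other a brush, both along y
- brush: red paint brush, 172 mm long, 8 mm thick, lying along y in the other notches of the brush rest; stays there
- glue: white glue bottle with green cap, 44x44x62 mm, stands at the left; leave alone
- cup: clear plastic cup, upside down, 65 mm wide, 52 mm high; leave alone
- grey_paint: paint bottle, grey with black cap, 25 mm wide, 82 mm high; leave alone

How it is judged:
By the outcome, as a careful person would: the job done as asked, in the order asked, and still so for the second after the job is handed in, with the robot touching nothing.
It also fails if it takes over 67 s, if anything falls off the work surface, if the arm or the gripper's body presses on something with over 40 N, if the wrist force passes 120 N, or if a joint passes its speed limit or range.

## Working session

There is one attempt and no reset: what is moved stays moved. The work goes in short steps, Python scripts to look and compute and a shell command to move; the robot and the scene stay as the last step left them, time stands still between calls to the robot, and variables do not carry over. Pictures are saved under pics/ and viewed, at most 10 in all, crops included, and the job is handed in when it is done.

```bash
mkdir -p pics
cat > h.py <<'E'
import numpy as np, cv2
from scipy.spatial.transform import Rotation as Ro
from bench import ctrl
def info(n):
    i=ctrl.camera_info(n); return np.array(i["intrinsics"]),np.array(i["R"]),np.array(i["t"])
def ray(n,u,v,c=None):
    K,R,t=c or info(n); d=R.T@np.linalg.solve(K,[u,v,1.]); return -R.T@t,d
def onz(n,u,v,z,c=None):
    o,d=ray(n,u,v,c); return o+d*(z-o[2])/d[2]
def px(n,X,c=None):
    K,R,t=c or info(n); p=K@(R@np.array(X)+t); return p[:2]/p[2]
def tri(rs):
    A=0;b=0
    for o,d in rs:
        d=d/np.linalg.norm(d);P=np.eye(3)-np.outer(d,d);A=A+P;b=b+P@o
    return np.linalg.solve(A,b)
def cloud(n,dep,c=None):
    K,R,t=c or info(n); v,u=np.mgrid[0:dep.shape[0],0:dep.shape[1]]
    P=np.stack([(u-K[0,2])/K[0,0]*dep,(v-K[1,2])/K[1,1]*dep,dep],-1)
    return (P-t)@R
def st():
    s=ctrl.get_state();print("t",round(s["time"],2),"p",np.round(s["position"],4),"R",np.round(Ro.from_rotvec(s["tool_rot"]).as_matrix(),3).tolist(),"F",np.round(s["ft_force"],2),"M",np.round(s["torque"],3),"g",s["grip_width"],s["grip_force"]);return s
E
python3 - <<'E'
from h import *
s=st();print(s["joint_positions"])
for n in("scene","side","wrist"):
    im,d=ctrl.get_image(n);cv2.imwrite(f"pics/{n}0.png",im);np.save(f"pics/{n}0.npy",d)
    K,R,t=info(n);print(n,K.round(1).tolist(),R.round(3).tolist(),(-R.T@t).round(3))
E
```

```text
t 0.0 p [ 0.2274 -0.6083  0.1882] R [[0.937, 0.35, -0.001], [0.35, -0.937, 0.002], [-0.0, -0.002, -1.0]] F [-0.98 -0.01 -0.04] M [ 0.021 -0.022  0.009] g 1.000095667975866 0.0
[ 1.22710188  0.32183158 -0.07008196  1.45167451  0.02261569  1.37080687
 -0.05692042]
scene [[395.9, 0.0, 321.6], [0.0, 395.9, 197.9], [0.0, 0.0, 1.0]] [[0.899, 0.438, -0.008], [0.386, -0.801, -0.458], [-0.207, 0.408, -0.889]] [ 0.657 -0.517  0.998]
side [[488.6, 0.0, 318.2], [0.0, 488.6, 193.8], [0.0, 0.0, 1.0]] [[0.934, -0.358, -0.023], [-0.228, -0.543, -0.808], [0.277, 0.76, -0.588]] [ 0.078 -1.164  0.942]
wrist [[347.2, 0.0, 322.2], [0.0, 347.2, 202.1], [0.0, 0.0, 1.0]] [[0.35, -0.937, -0.002], [-0.907, -0.34, 0.247], [-0.232, -0.085, -0.969]] [ 0.29  -0.584  0.383]
```

View pics/scene0.png

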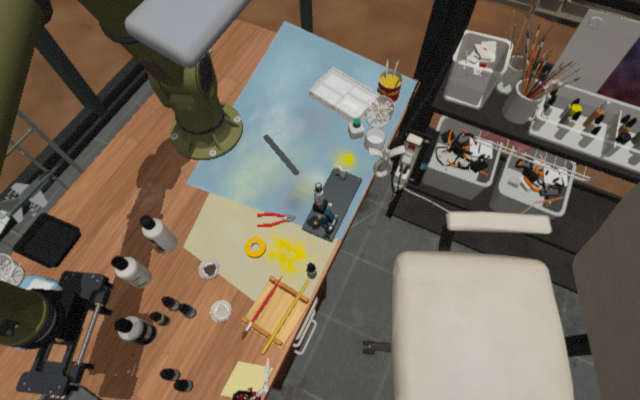

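View pics/side0.png

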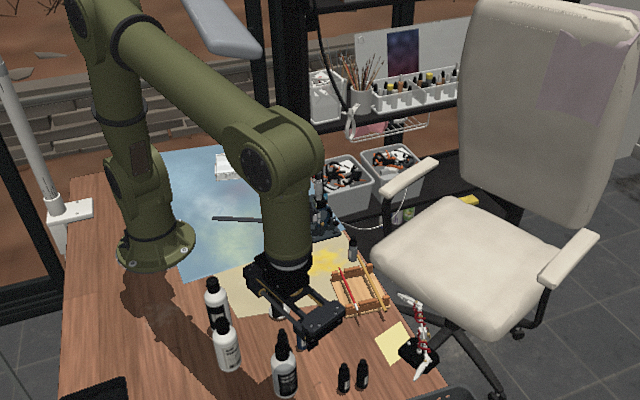

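The scene view shows the brush rest near (277,312) with the yellow tube from (308,282) to (265,350) and the red brush to its left. The micrometer is near (330,205), its knob at about (318,187). The side view shows the tube partly hidden at (370,285) and the micrometer at (322,210).

Run:
```python
from h import *
im=cv2.imread("pics/scene0.png");d=np.load("pics/scene0.npy")
s2=cv2.imread("pics/side0.png")
a=cv2.resize(im[160:360,230:380],None,fx=4,fy=4,interpolation=cv2.INTER_CUBIC)[:600]
a=cv2.resize(im[160:250,280:380],(500,450),interpolation=cv2.INTER_CUBIC)
b=cv2.resize(s2[165:245,280:340],(300,400),interpolation=cv2.INTER_CUBIC)
o=np.zeros((450,800,3),np.uint8);o[:,:500]=a;o[:400,500:]=b;cv2.imwrite("pics/crop1.png",o)
hsv=cv2.cvtColor(im,cv2.COLOR_BGR2HSV)
for (u,v) in [(300,293),(285,318),(270,341),(318,188)]: print(u,v,hsv[v,u],d[v,u])
P=cloud("scene",d)
for (u,v) in [(300,293),(285,318),(270,341),(318,188),(320,230),(350,180),(308,270)]: print(u,v,P[v,u].round(3))
m=np.zeros(im.shape[:2],np.uint8);m[265:360,255:320]=cv2.inRange(hsv,(18,150,110),(32,255,255))[265:360,255:320]
n,l,stt,_=cv2.connectedComponentsWithStats(m)
for i in range(1,n):
    if stt[i,4]<40: continue
    ys,xs=np.where(l==i);p=np.c_[xs,ys].astype(float);c=p.mean(0);ax=np.linalg.svd(p-c,full_matrices=0)[2][0];t=(p-c)@ax
    print(stt[i],c,ax,c+ax*t.min(),c+ax*t.max(),[onz("scene",*(c+ax*q),.032).round(4).tolist() for q in(t.min(),t.max())])
```

```text
300 293 [ 22 184 205] 0.9619228
285 318 [ 22 189 189] 0.93570334
270 341 [ 22 186 202] 0.91156673
318 188 [75 14 71] 0.8917791
300 293 [ 0.499 -0.332  0.038]
285 318 [ 0.495 -0.4    0.037]
270 341 [ 0.488 -0.46   0.038]
318 188 [ 0.456 -0.138  0.216]
320 230 [ 0.467 -0.155  0.018]
350 180 [0.475 0.023 0.014]
308 270 [ 0.495 -0.278  0.062]
[281 265  16   8  88] [288.78409091 268.40909091] [0.9645046  0.26406605] [280.67452018 266.18881915] [295.9020216  270.35786736] [[0.4234, -0.2919, 0.032], [0.463, -0.2848, 0.032]]
[261 280  48  74 289] [283.53287197 318.9100346 ] [-0.53494823  0.84488484] [308.1207753  280.07647023] [261.96318856 352.97669243] [[0.5018, -0.2935, 0.032], [0.4834, -0.4907, 0.032]]
```

View pics/crop1.png

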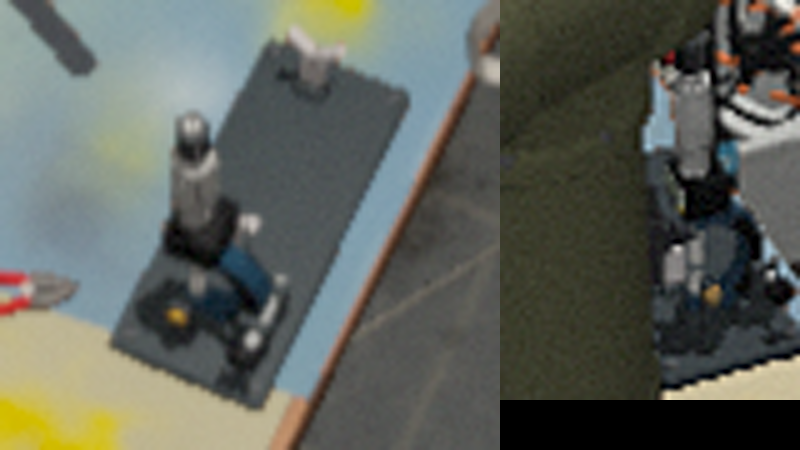

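The crop shows the micrometer: knob top at about (318,187), the far vee rest at (342,172), base to the right and blue frame on the lower right, so its +y runs roughly along world +y. The tube lies at about (0.493,-0.392), near parallel to y, and its depth height of about 37 mm at the top agrees with the text. I'm moving above the tube.

```bash
python3 -m handwheel '[[0.087,0.04,-0.014,-0.02,0,0,0],[0.087,0.06,-0.02,-0.02,0,0,0],[0.087,0.06,-0.02,0,0,0,0],[0.087,0.06,-0.02,0,0,0,0],[0.087,0.06,-0.02,0,0,0,0],[0.05,0.0446,-0.0157,0,0,0,0],[0.04,0,0,0,0,0,-10.7],[0.04,0,0,0,0,0,-10.7],[0.04,0,0,0,0,0,-10.7],[0.04,0,0,0,0,0,-10.7],[0.04,0,0,0,0,0,-10.7],[0.04,0,0,0,0,0,-10.7]]' 10
python3 - <<'E'
from h import *
ctrl.get_image("wrist")
s=st();print(s["joint_positions"].round(2) if hasattr(s["joint_positions"],'round') else s["joint_positions"])
c=info("wrist");im,d=ctrl.get_image("wrist");cv2.imwrite("pics/w1.png",im);np.savez("pics/w1.npz",d=d,K=c[0],R=c[1],t=c[2])
im,d=ctrl.get_image("scene");cv2.imwrite("pics/s1.png",im)
im,d=ctrl.get_image("side");cv2.imwrite("pics/side1.png",im);np.save("pics/side1.npy",d)
E
```

```text
time: 1.65
position: [0.4884, -0.396, 0.2276]
tool_rot: [-2.315, -2.123, 0.0]
ft_force: [-0.4, -0.1, -0.7]
grip_width: 0.465
grip_force: 0.0
t 1.7 p [ 0.4884 -0.396   0.2276] R [[0.081, 0.997, -0.001], [0.997, -0.081, 0.0], [0.0, -0.001, -1.0]] F [-1.73  0.21  0.08] M [ 0.021 -0.062  0.013] g 0.4603643571469125 0.0
[ 0.95  0.29 -0.39  1.44  0.11  1.44  0.48]
```

View pics/w1.png

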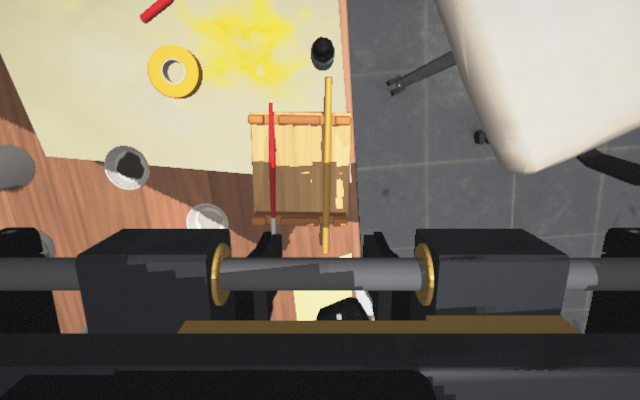

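The wrist view shows the tube from (328,78) to (325,253) and the brush at (272,103)-(273,235). The fingers are at about (262,250) and (378,250).

```bash
cat >> h.py <<'E'
def ends(im,box,lo=(18,140,90),hi=(32,255,255)):
    u0,v0,u1,v1=box;m=np.zeros(im.shape[:2],np.uint8)
    m[v0:v1,u0:u1]=cv2.inRange(cv2.cvtColor(im,cv2.COLOR_BGR2HSV),lo,hi)[v0:v1,u0:u1]
    n,l,s,_=cv2.connectedComponentsWithStats(m);i=1+s[1:,4].argmax();ys,xs=np.where(l==i)
    p=np.c_[xs,ys].astype(float);c=p.mean(0);ax=np.linalg.svd(p-c,full_matrices=0)[2][0]
    ax=ax*np.sign(ax[1]);t=(p-c)@ax;return c+ax*t.min(),c+ax*t.max(),s[i,4]
E
python3 - <<'E'
from h import *
z=np.load("pics/w1.npz");c=(z["K"],z["R"],z["t"])
A=ends(cv2.imread("pics/w1.png"),(312,60,340,262));B=ends(cv2.imread("pics/scene0.png"),(255,275,320,360))
print(A,B)
E_=[onz("wrist",*e,.032,c) for e in A[:2]];print("wrist@.032",E_,np.linalg.norm(E_[0]-E_[1]))
T=[]
for a,b in zip(A[:2],B[:2]):
    X=tri([ray("wrist",*a,c),ray("scene",*b)]);T.append(X);print("tri",X.round(4),px("wrist",X,c)-a,px("scene",X)-b)
T=np.array(T);print(T.mean(0),np.linalg.norm(T[0]-T[1]))
P=cloud("wrist",z["d"],c);print("depth",[P[v,int(round(327.5-(v-78)/60))].round(4).tolist() for v in(90,150,165,200,240)])
E
```

```text
(array([327.98609098,  76.96465486]), array([324.89630369, 253.01573059]), np.int32(1031)) (array([308.41533257, 279.62924334]), array([261.92051082, 352.94959332]), np.int32(314))
wrist@.032 [array([ 0.50240208, -0.29016432,  0.032     ]), array([ 0.48333454, -0.48973553,  0.032     ])] 0.2004800219223551
tri [ 0.5019 -0.2906  0.0284] [-0.46251078  0.78203971] [ 0.33142803 -0.17780239]
tri [ 0.4831 -0.4906  0.0302] [-0.14401826  0.06893691] [0.08366417 0.01198587]
[ 0.49251739 -0.39057045  0.02926144] 0.20090069863582063
depth [[0.5003, -0.3034, 0.0347], [0.4943, -0.3665, 0.0354], [0.493, -0.3833, 0.0348], [0.4887, -0.4235, 0.0348], [0.4848, -0.472, 0.035]]
```

```bash
python3 -m handwheel '[[0.04,0.0063,0.0039,0.03,0,0,0.8],[0.04,0,0,0.055,0,0,0],[0.04,0,0,0.05,0,0,0],[0.04,0,0,0.04,0,0,0],[0.04,0,0,0.025,0,0,0],[0.04,0,0,0.0116,0,0,0],[0.04,0,0,0,0,0,0],[0.04,0,0,0,0,0,0]]' 6; python3 -c "
from h import *
st()"
```

```text
time: 2.85
position: [0.4941, -0.3909, 0.018]
tool_rot: [2.335, 2.098, 0.0]
ft_force: [0.3, 0.3, 1.0]
grip_width: 0.46
grip_force: 0.0
t 2.85 p [ 0.4941 -0.3909  0.018 ] R [[0.107, 0.994, 0.002], [0.994, -0.107, -0.002], [-0.001, 0.002, -1.0]] F [0.34 0.32 1.04] M [-0.032 -0.055  0.011] g 0.4601838268536001 0.0
```

```bash
python3 -m handwheel '[[0.004,0,0,0,0,0,0],[0.004,0,0,0,0,0,0],[0.004,0,0,0,0,0,0],[0.004,0,0,0,0,0,0],[0.004,0,0,0,0,0,0],[0.004,0,0,0,0,0,0]]' 6;  python3 -m handwheel '[[0.004,0,0,-0.01,0,0,0],[0.004,0,0,-0.03,0,0,0],[0.004,0,0,-0.05,0,0,0],[0.004,0,0,-0.05,0,0,0],[0.004,0,0,-0.05,0,0,0],[0.004,0,0,-0.02,0,0,0],[0.004,0,0,0,0,0,0]]';python3 - <<'E'
from h import *
s=st();print(s["joint_positions"])
c=info("wrist");im,d=ctrl.get_image("wrist");cv2.imwrite("pics/w2.png",im);np.savez("pics/w2.npz",d=d,K=c[0],R=c[1],t=c[2])
im,d=ctrl.get_image("scene");cv2.imwrite("pics/s2.png",im)
im2,d2=ctrl.get_image("side");cv2.imwrite("pics/side2.png",im2);np.save("pics/side2.npy",d2)
o=np.zeros((600,800,3),np.uint8);o[:400,:640]=im;o[300:600,500:]=cv2.resize(im2[150:250,270:370],(300,300),interpolation=cv2.INTER_CUBIC);o[400:,:500]=cv2.resize(im[160:260,280:380],(200,200)).repeat(1,0)[:, :].__class__(0) if 0 else 0
cv2.imwrite("pics/m2.png",o)
E
```

```text
time: 3.6
position: [0.4931, -0.3902, 0.0165]
tool_rot: [-2.337, -2.1, 0.0]
ft_force: [-0.1, 0.2, 0.9]
grip_width: 0.049
grip_force: 0.0
time: 4.47
position: [0.4938, -0.3906, 0.2281]
tool_rot: [2.334, 2.098, 0.0]
ft_force: [-0.3, 0.4, -0.3]
grip_width: 0.043
grip_force: 0.0
t 4.47 p [ 0.4938 -0.3906  0.2281] R [[0.106, 0.994, 0.002], [0.994, -0.106, -0.002], [-0.002, 0.003, -1.0]] F [-0.32  0.42 -0.27] M [-0.031 -0.066 -0.029] g 0.04332997985591161 0.0
[ 0.9400292   0.28431844 -0.39113289  1.43923903  0.10866645  1.43620498
  0.44243791]
```

View pics/m2.png

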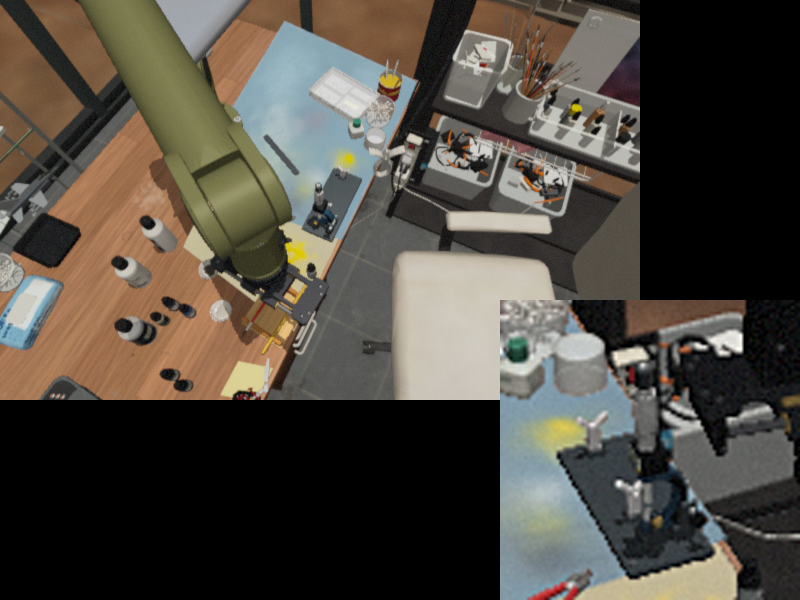

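The scene still shows brass colour at the rest, and the opening of 0.043 is about 4 mm, less than the tube. The grasp looks missed, so I'm checking the wrist view. The side inset shows the micrometer in full: rests at (595,430) and (632,495), knob at (645,372).

View pics/w2.png

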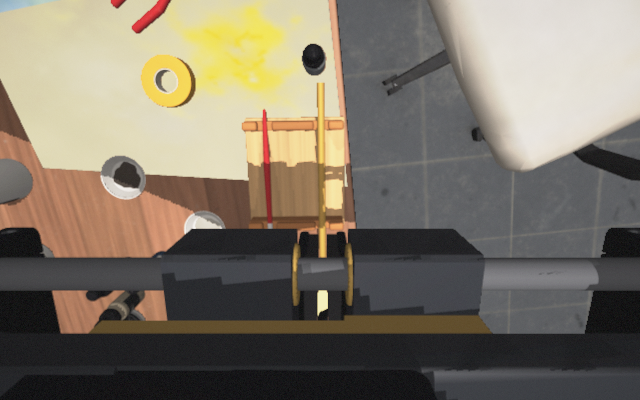

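Run:
```python
from h import *
z=np.load("pics/w2.npz");c=(z["K"],z["R"],z["t"])
A=ends(cv2.imread("pics/w2.png"),(310,70,332,225));print(A,[onz("wrist",*e,.032,c).round(4) for e in A[:2]])
z1=np.load("pics/w1.npz");c1=(z1["K"],z1["R"],z1["t"]);A1=ends(cv2.imread("pics/w1.png"),(312,60,340,262))
P=cloud("wrist",z["d"],c)
for v in (90,140,200,225): print(P[v,int(round(320+(v-84)*.012))].round(4))
# finger geometry from depth, below TCP-plane
s=ctrl.get_state();T=np.array(s["position"]);Rt=Ro.from_rotvec(s["tool_rot"]).as_matrix()
for v in (232,240,248,256,300,310,318):
    print(v,[(u,((P[v,u]-T)@Rt*1000).round(0).astype(int).tolist()) for u in (296,304,312,316,322,328,334,342,350)])
S=cloud("side",np.load("pics/side2.npy"));L=(S-T)@Rt
m=(abs(L[...,0])<.03)&(abs(L[...,1])<.1)&(L[...,2]>-.1)&(L[...,2]<.06)
print("side pts near tool",m.sum(),(L[m][:,2].max() if m.any() else None))
for n,k in(("side",S),("scene",None)): print(n,px(n,T))
q=L[m]; 
for a in np.arange(-.1,.06,.01):
    w=q[(q[:,2]>=a)&(q[:,2]<a+.01)]
    if len(w): print(round(a,2),len(w),(w.min(0)*1000).round(),(w.max(0)*1000).round())
cv2.imwrite("pics/sc.png",cv2.resize(cv2.imread("pics/side2.png")[220:340,240:420],(720,480)))
```

```text
(array([319.82512469,  82.95952775]), array([321.84608819, 224.03085657]), np.int32(857)) [array([ 0.5018, -0.2907,  0.032 ]), array([ 0.4872, -0.448 ,  0.032 ])]
[ 0.5012 -0.2981  0.0368]
[ 0.4967 -0.3504  0.0348]
[ 0.4894 -0.4179  0.0357]
[ 0.4874 -0.448   0.0359]
232 [(296, [39, -6, -114]), (304, [12, -8, -37]), (312, [-80, -11, 224]), (316, [-81, -5, 225]), (322, [-67, 2, 188]), (328, [-80, 10, 224]), (334, [-81, 18, 227]), (342, [12, 11, -38]), (350, [39, 8, -114])]
240 [(296, [37, -6, -115]), (304, [12, -7, -48]), (312, [11, -4, -45]), (316, [10, -2, -44]), (322, [-78, 2, 188]), (328, [10, 4, -44]), (334, [11, 7, -45]), (342, [12, 10, -49]), (350, [38, 8, -117])]
248 [(296, [38, -6, -122]), (304, [12, -7, -58]), (312, [10, -4, -54]), (316, [10, -2, -55]), (322, [-88, 2, 189]), (328, [10, 4, -53]), (334, [11, 6, -55]), (342, [12, 9, -58]), (350, [38, 7, -122])]
256 [(296, [37, -5, -124]), (304, [12, -7, -66]), (312, [10, -3, -63]), (316, [11, -2, -64]), (322, [-98, 2, 188]), (328, [10, 3, -61]), (334, [11, 6, -64]), (342, [12, 9, -68]), (350, [36, 7, -124])]
300 [(296, [27, -5, 
[... 290 characters left out ...]
, (328, [-1, 3, -85]), (334, [-1, 5, -86]), (342, [3, 8, -92]), (350, [22, 7, -123])]
318 [(296, [18, -6, -120]), (304, [-4, -6, -86]), (312, [-5, -3, -85]), (316, [-5, -1, -85]), (322, [-194, 2, 206]), (328, [-4, 3, -86]), (334, [-4, 5, -86]), (342, [0, 8, -93]), (350, [25, 7, -132])]
side pts near tool 271 -0.03343796813410807
side [372.90041759 222.23130969]
scene [277.6716782  294.63392249]
-0.1 14 [ -17.  -10. -100.] [ -7.  15. -91.]
-0.09 47 [-15. -17. -90.] [ -7.  17. -80.]
-0.08 52 [-15. -16. -80.] [  9.  15. -70.]
-0.07 45 [-16. -14. -70.] [  7.  12. -60.]
-0.06 46 [-14. -12. -60.] [ 10.  11. -50.]
-0.05 48 [-15. -12. -50.] [ 10.  11. -40.]
-0.04 19 [-14. -11. -40.] [ 10.  11. -33.]
```

View pics/sc.png

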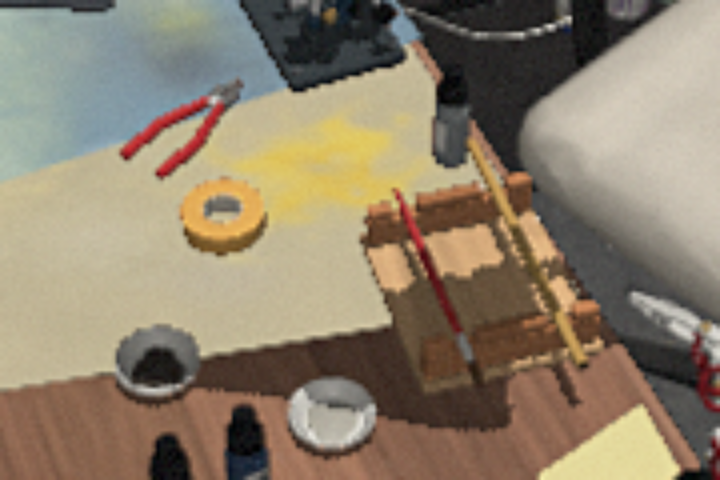

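The side and wrist depth agree that the real fingertips end about 34 mm short of the reported TCP. The fingers therefore closed above the tube, which has not moved: its ends are still at (320,83) in the wrist view. I'm going down again with that offset.

```bash
python3 -m handwheel '[[0.04,0,-0.001,0.03,0,0,-0.6],[0.04,0,0,0.05,0,0,0],[0.04,0,0,0.05,0,0,0],[0.04,0,0,0.05,0,0,0],[0.04,0,0,0.03,0,0,0],[0.04,0,0,0.02,0,0,0],[0.04,0,0,0.008,0,0,0],[0.04,0,0,0.006,0,0,0],[0.04,0,0,0,0,0,0]]' 6
python3 - <<'E'
from h import *
s=st();T=np.array(s["position"]);Rt=Ro.from_rotvec(s["tool_rot"]).as_matrix()
im,d=ctrl.get_image("side");L=(cloud("side",d)-T)@Rt;W=cloud("side",d)
m=(abs(L[...,0])<.013)&(abs(L[...,1])<.04)&(L[...,2]>-.1)&(L[...,2]<.06)
print(m.sum(),L[m].max(0),W[m][:,2].min())
E
python3 -m handwheel '[[0.004,0,0,0,0,0,0],[0.004,0,0,0,0,0,0],[0.004,0,0,0,0,0,0],[0.004,0,0,0,0,0,0],[0.004,0,0,0,0,0,0]]' 6
```

```text
time: 5.75
position: [0.4925, -0.3904, -0.0169]
tool_rot: [2.325, 2.112, 0.0]
ft_force: [-0.4, 0.3, -0.1]
grip_width: 0.461
grip_force: 0.0
t 5.75 p [ 0.4925 -0.3904 -0.0169] R [[0.096, 0.995, 0.001], [0.995, -0.096, -0.001], [-0.001, 0.001, -1.0]] F [-0.37  0.29 -0.14] M [ 0.006 -0.08   0.034] g 0.46131436537256365 0.0
349 [ 0.0128856   0.03818607 -0.01383429] -0.0030463157973108093
time: 6.42
position: [0.4922, -0.3902, -0.0174]
tool_rot: [2.325, 2.112, -0.0]
ft_force: [0.4, 0.3, 0.7]
grip_width: 0.093
grip_force: 6.0
```

Gripped: 0.093 is about 8.1 mm at 6 N. I'm lifting and moving to look down on the micrometer from the side.

```bash
python3 -m handwheel '[[0.004,0,0,-0.01,0,0,0],[0.004,0,0,-0.027,0,0,0],[0.004,0,0,-0.05,0,0,0],[0.004,0,0,-0.05,0,0,0],[0.004,0,0,-0.05,0,0,0],[0.004,0.02,0,-0.05,0,0,0],[0.004,0.05,0,-0.03,0,0,0],[0.004,0.06,0.002,0,0,0,0],[0.004,0.06,0.002,0,0,0,0],[0.004,0.06,0.002,0,0,0,0],[0.004,0.05,0.001,0,0,0,0],[0.004,0.022,0,0,0,0,0]]';python3 - <<'E'
from h import *
ctrl.get_image("wrist");s=st();print(s["joint_positions"])
c=info("wrist");im,d=ctrl.get_image("wrist");cv2.imwrite("pics/w3.png",im);np.savez("pics/w3.npz",d=d,K=c[0],R=c[1],t=c[2])
E
```

```text
time: 7.92
position: [0.53, -0.0658, 0.2505]
tool_rot: [2.319, 2.118, 0.001]
ft_force: [-0.2, -1.2, 0.4]
grip_width: 0.09
grip_force: 6.0
t 7.97 p [ 0.5302 -0.0635  0.2505] R [[0.088, 0.996, 0.001], [0.996, -0.088, 0.002], [0.002, 0.001, -1.0]] F [ 0.4   2.04 -0.46] M [ 0.232 -0.071 -0.022] g 0.09056115940638647 6.001004800200462
[ 0.65605915  0.08289025 -0.61810352  1.62580535  0.04680401  1.44705673
 -0.05410599]
```

View pics/w3.png

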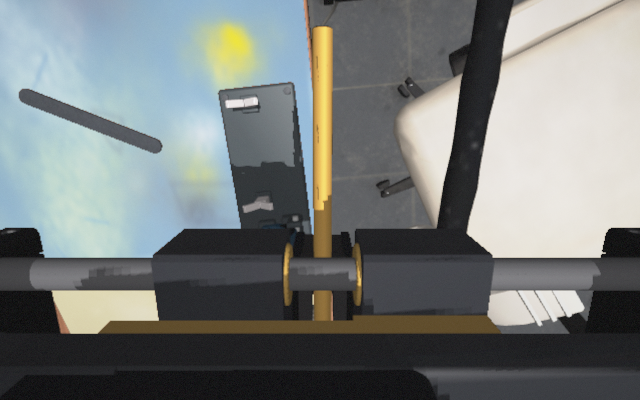

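The wrist view shows the held tube along column 323. The micrometer base has its far corners at (220,90) and (294,83), with the far rest at (242,103) and the near rest at (258,206). I'll take rests, base and knob from the depth clouds of all three cameras.

Run:
```python
from h import *
z=np.load("pics/w3.npz");c=(z["K"],z["R"],z["t"])
Wc=cloud("wrist",z["d"],c);imW=cv2.imread("pics/w3.png")
Sc=cloud("scene",np.load("pics/scene0.npy"));imS=cv2.imread("pics/scene0.png")
Dc=cloud("side",np.load("pics/side2.npy"));imD=cv2.imread("pics/side2.png")
def roi(P): return (P[...,0]>.38)&(P[...,0]<.56)&(P[...,1]>-.26)&(P[...,1]<.09)
for n,P,im in(("wrist",Wc,imW),("scene",Sc,imS),("side",Dc,imD)):
    r=roi(P);hsv=cv2.cvtColor(im,cv2.COLOR_BGR2HSV)
    b=r&(P[...,2]>.010)&(P[...,2]<.020)&(hsv[...,1]<90)&(hsv[...,2]<110)
    q=P[b][:,:2]
    if len(q)>50: print(n,"base",len(q),P[b][:,2].mean().round(4),cv2.minAreaRect((q*1000).astype(np.float32)))
    w=r&(P[...,2]>.03)&(P[...,2]<.075)&(hsv[...,1]<70)&(hsv[...,2]>120)
    k,l,s,_=cv2.connectedComponentsWithStats(w.astype(np.uint8))
    for i in range(1,k):
        if s[i,4]>5:
            q=P[l==i];print(n,"rest?",s[i],q.mean(0).round(4),q.min(0).round(4),q.max(0).round(4))
    kn=r&(P[...,2]>.190)&(P[...,2]<.225)
    if kn.any() and n!="wrist":
        q=P[kn];print(n,"knob",len(q),q.mean(0).round(4),q.min(0).round(4),q.max(0).round(4)); v,u=np.where(kn);print(u.min(),u.max(),v.min(),v.max())
```

```text
wrist base 5678 0.0143 ((461.8388671875, -105.72114562988281), (90.85374450683594, 300.4794921875), 0.8721942901611328)
wrist rest? [225  97  33  11 249] [0.4502 0.0246 0.056 ] [0.4337 0.0206 0.0443] [0.4681 0.0288 0.063 ]
wrist rest? [243 200  30  13 207] [ 0.4523 -0.0915  0.0552] [ 0.4359 -0.096   0.0414] [ 0.4698 -0.088   0.0634]
wrist rest? [293 217   4   3   8] [ 0.4929 -0.1117  0.0505] [ 0.4908 -0.1128  0.0497] [ 0.4945 -0.1101  0.0512]
scene base 1598 0.0157 ((461.49493408203125, -65.51032257080078), (90.38627624511719, 212.50411987304688), 0.6492097973823547)
scene rest? [337 165  12   8  45] [0.4491 0.0229 0.0563] [0.4336 0.0179 0.0448] [0.4664 0.0289 0.065 ]
scene rest? [328 203   4   3  11] [ 0.4645 -0.0931  0.0606] [ 0.4589 -0.0974  0.0549] [ 0.4686 -0.0897  0.0648]
scene rest? [332 219   3   6  10] [ 0.494  -0.1315  0.0504] [ 0.4922 -0.1408  0.0328] [ 0.497  -0.1234  0.0567]
scene rest? [329 226   3   4   8] [ 0.4936 -0.1503  0.0526] [ 0.4903 -0.1553  0.0502] [ 0.4962 -0.1464  0.0557]
scene knob 74 [ 0.4541 -0.1343  0.2092] [ 0.4437 -0.1409  0.19  ] [ 0.4617 -0.1242  0.2206]
315 322 182 194
side base 865 0.0159 ((440.863525390625, -68.40855407714844), (126.2496337890625, 217.6486053466797), 1.6364332437515259)
side rest? [295 187  11  11  46] [0.4517 0.0195 0.0504] [0.4354 0.0131 0.0311] [0.466  0.0311 0.0652]
side rest? [309 210   9  10  35] [ 0.4493 -0.0985  0.0502] [ 0.4352 -0.1039  0.0303] [ 0.461  -0.0911  0.0649]
side knob 62 [ 0.4518 -0.1369  0.2069] [ 0.4445 -0.1442  0.1904] [ 0.4609 -0.1271  0.2198]
315 321 170 182
```

The micrometer is consistent everywhere. The rests are at (0.4528,-0.092) and (0.4509,0.0247), 117 mm apart as given. That puts the origin at about (0.4533,-0.130), and the knob clouds agree. I'm moving over the laying place.

```bash
python3 -m handwheel '[[0.004,0.015,-0.024,0,0,0,0],[0.004,0.025,-0.04,0,0,0,-2.9],[0.004,0.0125,-0.0196,0,0,0,-3],[0.004,0,0,0.04,0,0,0],[0.004,0,0,0.05,0,0,0],[0.004,0,0,0.05,0,0,0],[0.004,0,0,0.03,0,0,0],[0.004,0,0,0,0,0,0],[0.004,0,0,0,0,0,0]]';cat > tube.py <<'E'
from h import *
ctrl.get_image("side")
s=st();c=info("wrist");im,d=ctrl.get_image("wrist");P=cloud("wrist",d,c);T=np.array(s["position"])
cv2.imwrite("pics/wt.png",im)
hsv=cv2.cvtColor(im,cv2.COLOR_BGR2HSV)
m=(cv2.inRange(hsv,(15,120,60),(35,255,255))>0)&(d>0)&(abs(P[...,2]-T[2]-.05)<.03)&(abs(P[...,0]-T[0])<.03)
q=P[m];print(len(q),"y range",q[:,1].min(),q[:,1].max())
for a in np.arange(q[:,1].min(),q[:,1].max(),.02):
    w=q[(q[:,1]>=a)&(q[:,1]<a+.02)]
    if len(w)>8: print(round(a+.01,3),len(w),"x",w[:,0].mean().round(4),"ztop",np.percentile(w[:,2],80).round(4))
print("vee x",[.4528-.0019/.1167*(a+.092) for a in(-.1,0,.1)])
E
python3 tube.py
```

```text
time: 9.15
position: [0.4522, -0.0118, 0.0809]
tool_rot: [2.214, 2.227, 0.002]
ft_force: [-0.4, -0.1, -0.0]
grip_width: 0.089
grip_force: 6.0
t 9.2 p [ 0.4526 -0.0116  0.0813] R [[-0.006, 1.0, 0.003], [1.0, 0.006, -0.001], [-0.001, 0.003, -1.0]] F [-0.3  -0.43 -0.69] M [-0.028 -0.133  0.011] g 0.0887363656332009 5.999675542116165
4832 y range -0.03691921609529835 0.08948482989416665
-0.027 487 x 0.452 ztop 0.1342
-0.007 283 x 0.452 ztop 0.1341
0.013 788 x 0.4519 ztop 0.1342
0.033 887 x 0.4516 ztop 0.1342
0.053 964 x 0.4516 ztop 0.1343
0.073 1086 x 0.4513 ztop 0.1343
0.093 337 x 0.4512 ztop 0.1343
vee x [0.45293024850042846, 0.4513021422450728, 0.4496740359897172]
```

```bash
python3 -m handwheel '[[0.004,0.0075,-0.0007,0,0,0,-0.5],[0.004,0,0,0.02,0,0,0],[0.004,0,0,0.03,0,0,0],[0.004,0,0,0.016,0,0,0],[0.004,0,0,0,0,0,0],[0.004,0,0,0,0,0,0]]'; python3 tube.py; for i in 1; do python3 -m handwheel '[[0.004,0,0,0.004,0,0,0],[0.004,0,0,0,0,0,0],[0.004,0,0,0,0,0,0]]';done; python3 -c "
from h import *
st()"
```

```text
time: 10.0
position: [0.4513, -0.0033, 0.0144]
tool_rot: [2.203, 2.238, 0.002]
ft_force: [1.0, 0.3, -0.2]
grip_width: 0.089
grip_force: 6.0
t 10.05 p [ 0.4514 -0.0034  0.0145] R [[-0.016, 1.0, 0.002], [1.0, 0.016, -0.0], [-0.0, 0.002, -1.0]] F [-1.29  0.52 -0.8 ] M [-0.006 -0.08  -0.01 ] g 0.08990560124856947 5.9996940940618515
4863 y range -0.029030970714464765 0.0974923138352653
-0.019 495 x 0.4509 ztop 0.0675
0.001 275 x 0.4506 ztop 0.0675
0.021 778 x 0.4505 ztop 0.0675
0.041 888 x 0.4501 ztop 0.0675
0.061 956 x 0.4497 ztop 0.0676
0.081 1118 x 0.4494 ztop 0.0675
0.101 353 x 0.4491 ztop 0.0675
vee x [0.45293024850042846, 0.4513021422450728, 0.4496740359897172]
time: 10.48
position: [0.4503, -0.0035, 0.0095]
tool_rot: [2.204, 2.239, -0.0]
ft_force: [0.3, -0.1, -0.5]
grip_width: 0.089
grip_force: 6.0
t 10.47 p [ 0.4503 -0.0035  0.0095] R [[-0.016, 1.0, 0.0], [1.0, 0.016, -0.0], [-0.0, -0.0, -1.0]] F [ 0.31 -0.08 -0.5 ] M [-0.018 -0.131 -0.014] g 0.08891992898508021 5.9997450560331345
```

```bash
python3 -m handwheel '[[0.004,0,0.0006,0.002,0,0,0],[0.004,0,0,0,0,0,0]]';  python3 -m handwheel '[[0.004,0,0,0.001,0,0,0],[0.004,0,0,0,0,0,0]]';python3 -m handwheel '[[0.004,0,0,0.001,0,0,0],[0.004,0,0,0,0,0,0]]'; python3 tube.py
```

```text
time: 10.72
position: [0.4508, -0.0034, 0.0073]
tool_rot: [-2.204, -2.239, 0.0]
ft_force: [-0.6, 0.0, -0.3]
grip_width: 0.092
grip_force: 6.0
time: 10.98
position: [0.4508, -0.0034, 0.0064]
tool_rot: [-2.204, -2.239, 0.0]
ft_force: [0.2, 0.3, -1.2]
grip_width: 0.091
grip_force: 6.0
time: 11.22
position: [0.4509, -0.0034, 0.0054]
tool_rot: [2.204, 2.239, -0.0]
ft_force: [-0.1, 0.3, -0.4]
grip_width: 0.087
grip_force: 6.0
t 11.28 p [ 0.4509 -0.0035  0.0054] R [[-0.016, 1.0, -0.0], [1.0, 0.016, -0.0], [-0.0, -0.0, -1.0]] F [ 0.22  0.9  -1.18] M [ 0.018 -0.134  0.008] g 0.09167190204983204 5.999703928828239
4872 y range -0.029441435339278874 0.09732765186834555
-0.019 502 x 0.4506 ztop 0.0584
0.001 251 x 0.4503 ztop 0.0582
0.021 773 x 0.4501 ztop 0.0584
0.041 893 x 0.4497 ztop 0.0584
0.061 947 x 0.4493 ztop 0.0584
0.081 1132 x 0.4491 ztop 0.0584
0.101 374 x 0.4488 ztop 0.0583
vee x [0.45293024850042846, 0.4513021422450728, 0.4496740359897172]
```

```bash
python3 -m handwheel '[[0.004,0,0.0005,0.001,0,0,0],[0.004,0,0,0,0,0,0],[0.004,0,0,0,0,0,0]]';python3 -c "
from h import *
st()";  python3 -m handwheel '[[0.004,0,0,0.001,0,0,0],[0.004,0,0,0,0,0,0],[0.004,0,0,0,0,0,0]]'; python3 -c "
from h import *
st()"
```

```text
time: 11.7
position: [0.4516, -0.0034, 0.0047]
tool_rot: [2.204, 2.239, 0.0]
ft_force: [-1.6, -0.2, 2.9]
grip_width: 0.091
grip_force: 6.0
t 11.7 p [ 0.4516 -0.0034  0.0047] R [[-0.016, 1.0, 0.0], [1.0, 0.016, -0.0], [-0.0, 0.0, -1.0]] F [-1.62 -0.2   2.85] M [-0.017  0.124  0.04 ] g 0.09145197656406899 5.999777242541313
time: 12.08
position: [0.4516, -0.0035, 0.0041]
tool_rot: [2.204, 2.239, -0.001]
ft_force: [-3.7, 0.1, 7.3]
grip_width: 0.089
grip_force: 6.0
t 12.07 p [ 0.4516 -0.0035  0.0041] R [[-0.016, 1.0, 0.0], [1.0, 0.016, -0.001], [-0.001, -0.0, -1.0]] F [-3.71  0.12  7.34] M [-0.05   0.463  0.025] g 0.08877079035490511 6.000286415219307
```

```bash
python3 -m handwheel '[[0.004,0,-0.0006,-0.001,0,0,0],[0.004,0,0,0,0,0,0],[0.02,0,0,0,0,0,0],[0.02,0,0,0,0,0,0],[0.02,0,0,0,0,0,0]]'; python3 tube.py;python3 -m handwheel '[[0.004,0,0,0,0,0,0],[0.004,0,0,0,0,0,0],[0.004,0,0,0,0,0,0],[0.004,0,0,0,0,0,0]]' 3; python3 tube.py
```

```text
time: 12.7
position: [0.4505, -0.0034, 0.0043]
tool_rot: [-2.204, -2.239, 0.001]
ft_force: [-0.1, -0.5, -0.1]
grip_width: 0.22
grip_force: 0.0
t 12.75 p [ 0.4506 -0.0035  0.0043] R [[-0.016, 1.0, -0.001], [1.0, 0.016, -0.0], [-0.0, -0.001, -1.0]] F [-0.28  0.15 -0.16] M [-0.028 -0.101 -0.032] g 0.22512156004561093 0.0
4865 y range -0.028182636577233917 0.09740083479574477
-0.018 503 x 0.4512 ztop 0.0578
0.002 270 x 0.4509 ztop 0.0578
0.022 787 x 0.4507 ztop 0.0579
0.042 904 x 0.4503 ztop 0.0578
0.062 975 x 0.4499 ztop 0.0578
0.082 1114 x 0.4496 ztop 0.0579
0.102 312 x 0.4493 ztop 0.0578
vee x [0.45293024850042846, 0.4513021422450728, 0.4496740359897172]
time: 13.3
position: [0.4514, -0.0034, 0.0047]
tool_rot: [2.203, 2.238, 0.001]
ft_force: [2.3, -0.7, 0.1]
grip_width: 0.093
grip_force: 3.0
t 13.35 p [ 0.4514 -0.0034  0.0047] R [[-0.016, 1.0, 0.001], [1.0, 0.016, -0.0], [-0.0, 0.001, -1.0]] F [ 2.35 -0.68 -0.55] M [ 0.047 -0.506 -0.026] g 0.09121003816283459 2.99996305257082
4885 y range -0.0288654311999464 0.09722686267565504
-0.019 501 x 0.4511 ztop 0.0579
0.001 273 x 0.4506 ztop 0.0578
0.021 783 x 0.4505 ztop 0.0579
0.041 894 x 0.4501 ztop 0.0579
0.061 964 x 0.4498 ztop 0.0579
0.081 1127 x 0.4495 ztop 0.0579
0.101 343 x 0.4491 ztop 0.0578
vee x [0.45293024850042846, 0.4513021422450728, 0.4496740359897172]
```

```bash
python3 -m handwheel '[[0.004,-0.003,0.0004,0,0,0,0],[0.004,-0.006,0,0,0,0,0],[0.004,-0.007,0,0,0,0,0],[0.004,-0.007,0,0,0,0,0],[0.004,-0.006,0,0,0,0,0],[0.004,-0.004,0,0,0,0,0],[0.004,-0.002,0,0,0,0,0],[0.004,0,0,0,0,0,0],[0.004,0,0,0,0,0,0]]' 3; python3 tube.py;python3 -m handwheel '[[0.004,-0.001,0,0,0,0,0],[0.004,-0.001,0,0,0,0,0],[0.004,0,0,0,0,0,0]]'
```

```text
time: 14.52
position: [0.4519, -0.0388, 0.0046]
tool_rot: [2.203, 2.238, -0.0]
ft_force: [3.3, -0.7, 1.3]
grip_width: 0.093
grip_force: 3.0
t 14.57 p [ 0.452  -0.0387  0.0046] R [[-0.016, 1.0, 0.0], [1.0, 0.016, -0.001], [-0.001, 0.0, -1.0]] F [ 2.18 -0.5   1.52] M [-0.058 -0.635 -0.053] g 0.08985056965276948 3.000087831169367
4869 y range -0.06450583527916062 0.06206901338019263
-0.055 503 x 0.4517 ztop 0.0578
-0.035 265 x 0.4513 ztop 0.0578
-0.015 802 x 0.4513 ztop 0.0577
0.005 901 x 0.4508 ztop 0.0578
0.025 969 x 0.4505 ztop 0.0578
0.045 1068 x 0.4501 ztop 0.0579
0.065 361 x 0.4498 ztop 0.0579
vee x [0.45293024850042846, 0.4513021422450728, 0.4496740359897172]
time: 15.0
position: [0.452, -0.0401, 0.0045]
tool_rot: [2.204, 2.239, 0.001]
ft_force: [2.7, 3.0, 1.3]
grip_width: 0.092
grip_force: 3.0
```

```bash
python3 - <<'E'
from h import *
for i in range(3): ctrl.get_image("wrist");print(np.round(ctrl.get_state()["ft_force"],2))
E
python3 tube.py | grep -E "range|^t"; python3 -m handwheel '[[0.004,-0.001,0,0,0,0,0],[0.004,0,0,0,0,0,0]]';python3 -m handwheel '[[0.004,-0.001,0,0,0,0,0],[0.004,0,0,0,0,0,0]]'; python3 tube.py
```

```text
[2.18 1.84 2.2 ]
[2.23 2.51 1.37]
[2.4  2.33 1.63]
t 15.2 p [ 0.452  -0.0402  0.0046] R [[-0.016, 1.0, 0.0], [1.0, 0.016, 0.0], [0.0, 0.0, -1.0]] F [2.74 1.63 2.39] M [ 0.533 -0.715  0.017] g 0.09327088907876982 3.000404331833124
4874 y range -0.06515699373325717 0.060809277216551105
time: 15.5
position: [0.452, -0.0415, 0.0045]
tool_rot: [2.204, 2.239, 0.0]
ft_force: [3.3, 1.6, 2.2]
grip_width: 0.093
grip_force: 3.0
time: 15.75
position: [0.4519, -0.0426, 0.0045]
tool_rot: [2.204, 2.239, 0.0]
ft_force: [2.9, 1.7, 2.3]
grip_width: 0.093
grip_force: 3.0
t 15.8 p [ 0.4519 -0.0426  0.0045] R [[-0.016, 1.0, 0.0], [1.0, 0.016, -0.0], [-0.0, 0.0, -1.0]] F [3.45 2.69 1.86] M [ 0.533 -0.714  0.042] g 0.09488769071963796 3.000216968357563
4854 y range -0.06758510668898526 0.05847985137769372
-0.058 497 x 0.4518 ztop 0.0577
-0.038 294 x 0.4513 ztop 0.0578
-0.018 799 x 0.4513 ztop 0.0579
0.002 904 x 0.4508 ztop 0.0578
0.022 970 x 0.4505 ztop 0.0578
0.042 1065 x 0.4501 ztop 0.0579
0.062 325 x 0.4499 ztop 0.0578
vee x [0.45293024850042846, 0.4513021422450728, 0.4496740359897172]
```

```bash
python3 -m handwheel '[[0.004,0,0.0006,-0.0003,0,0,0],[0.004,-0.001,0,0,0,0,0],[0.004,0,0,0,0,0,0]]'; python3 tube.py | grep -E "range|^t"; python3 -m handwheel '[[0.004,-0.001,0,0,0,0,0],[0.004,0,0,0,0,0,0]]';python3 tube.py | grep -E "range|^t"; python3 -m handwheel '[[0.004,-0.001,0,0,0,0,0],[0.004,0,0,0,0,0,0]]'; python3 tube.py| grep -E "range|^t"
```

```text
time: 16.23
position: [0.452, -0.0437, 0.0046]
tool_rot: [-2.204, -2.238, 0.001]
ft_force: [2.4, 1.5, 0.8]
grip_width: 0.097
grip_force: 3.0
t 16.27 p [ 0.452  -0.0437  0.0046] R [[-0.016, 1.0, -0.001], [1.0, 0.016, -0.0], [-0.0, -0.001, -1.0]] F [1.8  1.1  1.35] M [ 0.275 -0.52   0.018] g 0.09490381404958238 3.0001244321465492
4859 y range -0.06836461881767318 0.057265677383541894
time: 16.58
position: [0.452, -0.0447, 0.0046]
tool_rot: [-2.204, -2.238, 0.001]
ft_force: [1.1, 1.0, 1.3]
grip_width: 0.091
grip_force: 3.0
t 16.62 p [ 0.452  -0.0447  0.0046] R [[-0.016, 1.0, -0.001], [1.0, 0.016, -0.0], [-0.0, -0.001, -1.0]] F [0.62 0.32 0.67] M [ 0.184 -0.322 -0.012] g 0.09192406211381084 3.000124879181385
4869 y range -0.0699964209286467 0.05619924344773049
time: 16.92
position: [0.452, -0.0456, 0.0046]
tool_rot: [-2.204, -2.238, 0.001]
ft_force: [0.2, 0.6, 0.3]
grip_width: 0.093
grip_force: 3.0
t 16.98 p [ 0.4521 -0.0456  0.0046] R [[-0.016, 1.0, -0.001], [1.0, 0.016, -0.0], [-0.0, -0.001, -1.0]] F [-0.45  0.49  0.08] M [ 0.113 -0.193  0.022] g 0.09489237178182454 3.000047765672207
4871 y range -0.07123765969839463 0.05539244334004369
```

Still sliding freely, so I'm continuing in 1 mm steps.

```bash
python3 -m handwheel '[[0.004,-0.001,0,0,0,0,0],[0.004,0,0,0,0,0,0]]'; python3 tube.py | grep -E "range|^t"; python3 -m handwheel '[[0.004,-0.001,0,0,0,0,0],[0.004,0,0,0,0,0,0]]';python3 tube.py | grep -E "range|^t"
```

```text
time: 17.27
position: [0.4521, -0.0456, 0.0046]
tool_rot: [-2.203, -2.238, -0.0]
ft_force: [-0.2, 4.2, -0.1]
grip_width: 0.097
grip_force: 3.0
t 17.32 p [ 0.4521 -0.0456  0.0046] R [[-0.016, 1.0, -0.001], [1.0, 0.016, 0.001], [0.001, -0.001, -1.0]] F [-0.81  3.94 -0.14] M [ 0.897 -0.023  0.041] g 0.0938316341468038 2.9999015852808952
4861 y range -0.07092230722057882 0.055354241261716605
time: 17.62
position: [0.4522, -0.0471, 0.0046]
tool_rot: [-2.203, -2.238, 0.0]
ft_force: [0.1, 4.2, -0.3]
grip_width: 0.094
grip_force: 3.0
t 17.68 p [ 0.4522 -0.0471  0.0046] R [[-0.016, 1.0, -0.001], [1.0, 0.016, 0.0], [0.0, -0.001, -1.0]] F [ 0.07  3.27 -0.23] M [ 1.022  0.028 -0.025] g 0.0923430799045569 3.0000213906168938
4963 y range -0.07198747114700477 0.055346526132612386
```

The stop is touched: the tube's far end stays at y=0.0553 while the fingers slip on it at about 4 N. I'm releasing, rising and moving over the knob.

```bash
python3 -m handwheel '[[0.03,0,0,0,0,0,0],[0.03,0,0,0,0,0,0],[0.03,0,0,0,0,0,0]]'; python3 tube.py| grep -vE "vee"; python3 -m handwheel '[[0.03,0,0,-0.02,0,0,0],[0.03,0,0,-0.05,0,0,0],[0.03,0,0,-0.06,0,0,0],[0.03,0,0,-0.06,0,0,0],[0.03,0,0,-0.05,0,0,0],[0.03,0,0,-0.03,0,0,0],[0.03,-0.03,0,0,0,0,0],[0.03,-0.033,0.001,0,0,0,0],[0.03,-0.02,0,0,0,0,0],[0.03,0,0,0,0,0,0],[0.03,0,0,0,0,0,0]]';python3 - <<'E'
from h import *
ctrl.get_image("wrist");s=st();print(s["joint_positions"])
c=info("wrist");im,d=ctrl.get_image("wrist");cv2.imwrite("pics/w4.png",im);np.savez("pics/w4.npz",d=d,K=c[0],R=c[1],t=c[2])
P=cloud("wrist",d,c)
k=(abs(P[...,0]-.4533)<.03)&(abs(P[...,1]+.13)<.03)
for a in np.arange(.15,.23,.01):
    q=P[k&(P[...,2]>=a)&(P[...,2]<a+.01)]
    if len(q):print(a.round(3),len(q),q.min(0).round(4),q.max(0).round(4))
q=P[k&(P[...,2]>.212)&(P[...,2]<.225)];print("top",q[:,2].mean(),cv2.minEnclosingCircle((q[:,:2]*1000).astype(np.float32)))
w=k&(P[...,2]>.19)&(P[...,2]<.225);v,u=np.where(w);print(u.min(),u.max(),v.min(),v.max())
E
```

```text
time: 18.1
position: [0.4527, -0.0482, 0.0049]
tool_rot: [2.204, 2.238, -0.001]
ft_force: [0.5, 0.1, 0.5]
grip_width: 0.308
grip_force: 0.0
t 18.15 p [ 0.4527 -0.048   0.0049] R [[-0.015, 1.0, 0.0], [1.0, 0.015, -0.001], [-0.001, 0.0, -1.0]] F [-0.07 -0.51  0.04] M [-0.006 -0.102 -0.014] g 0.3252935876777162 0.0
4982 y range -0.07345366651266141 0.05540397711353037
-0.063 494 x 0.452 ztop 0.0578
-0.043 250 x 0.4515 ztop 0.0578
-0.023 793 x 0.4515 ztop 0.0578
-0.003 909 x 0.4511 ztop 0.0579
0.017 965 x 0.4508 ztop 0.0579
0.037 1086 x 0.4504 ztop 0.0578
0.057 485 x 0.4501 ztop 0.0578
time: 19.58
position: [0.455, -0.1289, 0.2747]
tool_rot: [-2.202, -2.24, -0.001]
ft_force: [-0.1, -0.2, -0.4]
grip_width: 0.343
grip_force: 0.0
t 19.62 p [ 0.455  -0.1288  0.2748] R [[-0.018, 1.0, -0.0], [1.0, 0.018, 0.0], [0.0, -0.0, -1.0]] F [ 0.06 -0.3   0.5 ] M [ 0.028 -0.071  0.014] g 0.34554609392592495 0.0
[ 0.78931914 -0.07643186 -0.53116933  1.71394431 -0.03909476  1.49376323
  0.28031279]
0.15 38 [ 0.4432 -0.1257  0.15  ] [ 0.4637 -0.1188  0.1599]
0.16 47 [ 0.442  -0.1276  0.1601] [ 0.4642 -0.1181  0.1698]
0.17 62 [ 0.4423 -0.137   0.1704] [ 0.4649 -0.118   0.1799]
0.18 258 [ 0.4416 -0.1359  0.1801] [ 0.4648 -0.1185  0.1898]
0.19 21 [ 0.4456 -0.1292  0.1957] [ 0.4618 -0.1218  0.1999]
0.2 59 [ 0.4457 -0.1291  0.2001] [ 0.4617 -0.1216  0.21  ]
0.21 381 [ 0.4452 -0.1385  0.21  ] [ 0.4615 -0.1217  0.2183]
top 0.21590636830726123 ((453.42218017578125, -130.09190368652344), 8.524622917175293)
310 331 193 219
```

View pics/w4.png

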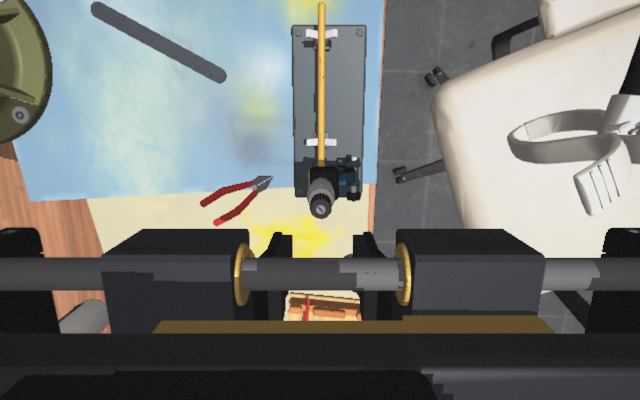

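The picture shows the tube in both rests, (322,5) to (320,165), running under the spindle. The knob is at (320,210), and its cloud gives the centre (0.4534,-0.1300) with the top at 0.2165. I'm pre-turning the wrist counterclockwise to have room for the clockwise turn.

```bash
python3 -m handwheel '[[0.03,-0.0012,-0.001,0,0,0,-10],[0.03,0,0,0,0,0,-10],[0.03,0,0,0,0,0,-10.5],[0.03,0,0,0,0,0,-10.5],[0.03,0,0,0,0,0,-10.5],[0.03,0,0,0,0,0,-10.5],[0.03,0,0,0,0,0,-10],[0.03,0,0,0,0,0,-10],[0.03,0,0,0,0,0,-10],[0.03,0,0,0,0,0,-10],[0.03,0,0,0,0,0,-10],[0.03,0,0,0,0,0,-10]]'; python3 -m handwheel '[[0.03,0,0,0.02,0,0,0],[0.03,0,0,0,0,0,0],[0.03,0,0,0,0,0,0]]'; python3 -c "
from h import *
s=st();print(s['joint_positions']);T=np.array(s['position']);R=Ro.from_rotvec(s['tool_rot']).as_matrix();print('tool shift to knob',R.T@(np.array([.454,-.130,.164])-T))"
```

```text
time: 21.18
position: [0.454, -0.1305, 0.275]
tool_rot: [-0.901, 3.009, -0.0]
ft_force: [0.9, -0.9, -0.9]
grip_width: 0.343
grip_force: 0.0
time: 21.55
position: [0.4541, -0.1312, 0.2554]
tool_rot: [-0.891, 3.012, -0.001]
ft_force: [0.6, 0.1, -0.5]
grip_width: 0.347
grip_force: 0.0
t 21.55 p [ 0.4541 -0.1312  0.2554] R [[-0.839, -0.544, 0.001], [-0.544, 0.839, -0.0], [-0.0, -0.001, -1.0]] F [ 0.56  0.08 -0.54] M [ 0.139 -0.092  0.028] g 0.346844085809498 0.0
[ 0.70098582 -0.07286628 -0.44680343  1.75182039 -0.03147246  1.45491335
  2.40461477]
tool shift to knob [-0.00052595  0.00108337  0.09140711]
```

```bash
python3 -m handwheel '[[0.03,-0.0005,0.001,0.03,0,0,0],[0.03,0,0,0.03,0,0,0],[0.03,0,0,0.02,0,0,0],[0.03,0,0,0.0114,0,0,0],[0.03,0,0,0,0,0,0],[0.03,0,0,0,0,0,0]]' 8; python3 -c "
from h import *
st()"; python3 -m handwheel '[[0.01,0,0,0,0,0,0],[0.01,0,0,0,0,0,0],[0.01,0,0,0,0,0,0],[0.01,0,0,0,0,0,0],[0.01,0,0,0,0,0,0]]' 8;python3 -c "
from h import *
st()"
```

```text
time: 22.3
position: [0.4545, -0.1307, 0.1645]
tool_rot: [-0.889, 3.012, -0.002]
ft_force: [0.1, -0.4, -0.6]
grip_width: 0.344
grip_force: 0.0
t 22.3 p [ 0.4545 -0.1307  0.1645] R [[-0.84, -0.543, 0.002], [-0.543, 0.84, -0.001], [-0.001, -0.002, -1.0]] F [ 0.07 -0.42 -0.58] M [ 0.131 -0.155  0.045] g 0.3435642368701306 0.0
time: 22.92
position: [0.4541, -0.1308, 0.1638]
tool_rot: [-0.889, 3.012, -0.001]
ft_force: [0.2, -1.0, 3.1]
grip_width: 0.183
grip_force: 8.0
t 22.93 p [ 0.4541 -0.1308  0.1638] R [[-0.84, -0.543, 0.001], [-0.543, 0.84, -0.001], [-0.001, -0.001, -1.0]] F [ 0.22 -1.04  3.13] M [-0.12  -0.188  0.074] g 0.18257947242920747 8.002416640520096
```

The opening of 15.9 mm matches the knob. I'm relieving the push and taking an averaged baseline.

```bash
cat > f.py <<'E'
from h import *
A=[]
for i in range(5):
    ctrl.get_image("side");s=ctrl.get_state();A.append(np.r_[s["ft_force"],s["torque"],s["position"]])
A=np.array(A);R=Ro.from_rotvec(s["tool_rot"]).as_matrix()
print("t",round(s["time"],2),"F",A.mean(0)[:3].round(2),"M",A.mean(0)[3:6].round(3),"p",A.mean(0)[6:].round(4),"xang",np.degrees(np.arctan2(R[1,0],R[0,0])).round(1),"j7",round(s["joint_positions"][6],2),"g",round(s["grip_width"],3))
E
python3 f.py; python3 -m handwheel '[[0.01,0,0,-0.0004,0,0,0],[0.01,0,0,0,0,0,0]]' >/dev/null;python3 f.py
python3 -m handwheel '[[0.01,0,0,0.00028,0,0,10],[0.01,0,0,0.00028,0,0,10],[0.01,0,0,0,0,0,0]]'>/dev/null;python3 f.py
python3 -m handwheel '[[0.01,0,0,0.00028,0,0,10],[0.01,0,0,0.00028,0,0,10],[0.01,0,0,0,0,0,0]]'>/dev/null;python3 f.py
```

```text
t 23.18 F [ 0.48 -0.96  3.6 ] M [-0.108 -0.256  0.021] p [ 0.4541 -0.1307  0.1638] xang -147.1 j7 2.38 g 0.176
t 23.68 F [ 1.02 -0.94  2.79] M [-0.202 -0.433  0.021] p [ 0.4538 -0.1306  0.1638] xang -147.1 j7 2.38 g 0.181
t 24.3 F [ 1.79 -1.93  2.94] M [-0.337 -0.504 -0.01 ] p [ 0.4538 -0.1306  0.1633] xang -167.0 j7 2.04 g 0.178
t 24.93 F [ 1.67 -1.94  2.71] M [-0.517 -0.493  0.009] p [ 0.4537 -0.1307  0.1627] xang 173.0 j7 1.69 g 0.18
```

```bash
python3 -m handwheel '[[0.01,0,0,-0.0001,0,0,10],[0.01,0,0,0.00028,0,0,10],[0.01,0,0,0,0,0,0]]'>/dev/null;python3 f.py
python3 -m handwheel '[[0.01,0,0,0.00028,0,0,10],[0.01,0,0,0.00028,0,0,10],[0.01,0,0,0,0,0,0]]'>/dev/null;python3 f.py
python3 -c "
from h import *
c=info('wrist');im,d=ctrl.get_image('wrist');P=cloud('wrist',d,c)
k=(abs(P[...,0]-.4535)<.013)&(abs(P[...,1]+.13)<.013)&(P[...,2]>.14)&(P[...,2]<.23);print(k.sum())
P=cloud('side',ctrl.get_image('side')[1]);k=(abs(P[...,0]-.4535)<.013)&(abs(P[...,1]+.13)<.015)&(P[...,2]>.14)&(P[...,2]<.194);print('side',k.sum(),P[k][:,2].max() if k.any() else 0)"
```

```text
t 25.55 F [ 1.7  -3.18  0.23] M [-0.681 -0.578 -0.008] p [ 0.4535 -0.1306  0.1622] xang 153.0 j7 1.34 g 0.177
t 26.18 F [ 1.6  -3.33 -0.88] M [-0.779 -0.491  0.022] p [ 0.4535 -0.1306  0.1617] xang 133.0 j7 0.99 g 0.183
1784
side 120 0.19171480972273497
```

```bash
python3 -m handwheel '[[0.01,-0.0004,0,0.0003,0,0,10],[0.01,0,0,0.0003,0,0,10],[0.01,0,0,0,0,0,0]]'>/dev/null;python3 f.py
python3 -m handwheel '[[0.01,0,0,0.0003,0,0,10],[0.01,0,0,0.0003,0,0,10],[0.01,0,0,0,0,0,0]]'>/dev/null;python3 f.py
```

```text
t 26.9 F [ 0.88 -2.82 -1.17] M [-0.788 -0.289 -0.004] p [ 0.4537 -0.1308  0.1612] xang 113.0 j7 0.64 g 0.182
t 27.52 F [-0.15 -3.49 -1.  ] M [-0.831 -0.088 -0.011] p [ 0.4538 -0.1308  0.1607] xang 93.0 j7 0.29 g 0.181
```

```bash
python3 -m handwheel '[[0.01,0,0,0.00028,0,0,10],[0.01,0,0,0.00028,0,0,10],[0.01,0,0,0,0,0,0]]'>/dev/null;python3 f.py
python3 -m handwheel '[[0.01,0,0,0.00028,0,0,10],[0.01,0,0,0,0,0,0]]'>/dev/null;python3 f.py
```

```text
t 28.15 F [-1.22 -3.11  0.78] M [-0.838  0.092  0.018] p [ 0.4539 -0.1308  0.1602] xang 73.0 j7 -0.06 g 0.182
t 28.65 F [-1.29 -3.43  1.94] M [-0.828  0.254  0.036] p [ 0.454  -0.1308  0.1601] xang 63.0 j7 -0.23 g 0.182
```

```bash
python3 -m handwheel '[[0.01,0,0,0.00028,0,0,10],[0.01,0,0,0,0,0,0]]'>/dev/null;python3 f.py
python3 -m handwheel '[[0.01,0,0,0.00028,0,0,10],[0.01,0,0,0,0,0,0]]'>/dev/null;python3 f.py
```

```text
t 29.15 F [-2.03 -3.13  4.65] M [-0.763  0.391  0.026] p [ 0.4542 -0.1309  0.16  ] xang 53.0 j7 -0.41 g 0.174
t 29.65 F [-1.8  -2.75  5.91] M [-0.724  0.421  0.02 ] p [ 0.4542 -0.1308  0.1598] xang 43.0 j7 -0.58 g 0.184
```

The spindle touched the tube near 135° of turn: the force climbs and z stays. Turn is now 170°. I'm relieving the push, then turning a few more degrees so the slip has surely begun.

```bash
python3 -m handwheel '[[0.01,0,0,-0.0008,0,0,0],[0.01,0,0,0,0,0,0]]'>/dev/null;python3 f.py
python3 -m handwheel '[[0.01,0,0,0,0,0,4],[0.01,0,0,0,0,0,4],[0.01,0,0,0,0,0,0]]'>/dev/null;python3 f.py
```

```text
t 30.15 F [-1.37 -2.99  1.33] M [-0.783  0.256  0.032] p [ 0.4539 -0.1307  0.1599] xang 42.9 j7 -0.58 g 0.179
t 30.77 F [-1.49 -2.94  0.56] M [-0.74   0.283  0.029] p [ 0.4538 -0.1307  0.1599] xang 34.9 j7 -0.72 g 0.181
```

```bash
python3 -m handwheel '[[0.03,0,0,0,0,0,0],[0.03,0,0,0,0,0,0],[0.03,0,0,0,0,0,0]]'>/dev/null;python3 f.py
python3 -m handwheel '[[0.03,0,0,-0.02,0,0,0],[0.03,0,0,-0.04,0,0,0],[0.03,0,0,-0.05,0,0,0],[0.03,0,0,0,0,0,0],[0.03,0,0,0,0,0,0]]'
python3 - <<'E'
from h import *
c=info("wrist");im,d=ctrl.get_image("wrist");cv2.imwrite("pics/w5.png",im);P=cloud("wrist",d,c)
k=(abs(P[...,0]-.4535)<.02)&(abs(P[...,1]+.13)<.02)&(P[...,2]>.2)&(P[...,2]<.225)
print("knob",k.sum(),np.percentile(P[k],95,0),np.median(P[k],0))
a,b=cv2.imread("pics/scene0.png"),None
sc,ds=ctrl.get_image("scene");sd,dd=ctrl.get_image("side")
for n,D in(("scene",ds),("side",dd)):
    Q=cloud(n,D);I=sc if n=="scene" else sd
    m=(cv2.inRange(cv2.cvtColor(I,cv2.COLOR_BGR2HSV),(15,120,60),(35,255,255))>0)&(abs(Q[...,0]-.452)<.03)&(Q[...,2]>.04)&(Q[...,2]<.075)&(Q[...,1]>-.16)&(Q[...,1]<.09)
    q=Q[m];print(n,"tube",len(q),q.min(0).round(4) if len(q) else 0,q.max(0).round(4) if len(q) else 0)
o=np.zeros((450,800,3),np.uint8);o[:,:400]=cv2.resize(sc[160:250,280:360],(400,450));o[:,400:]=cv2.resize(sd[150:240,270:350],(400,450));cv2.imwrite("pics/end.png",o)
E
```

```text
t 31.4 F [-0.25 -0.48  0.18] M [-0.016 -0.016 -0.008] p [ 0.4541 -0.1305  0.1601] xang 34.9 j7 -0.72 g 0.343
time: 32.02
position: [0.4538, -0.1307, 0.2697]
tool_rot: [-2.997, -0.942, 0.001]
ft_force: [0.3, 0.5, -0.1]
grip_width: 0.344
grip_force: 0.0
knob 417 [ 0.46077165 -0.12300108  0.21354279] [ 0.45434562 -0.12939143  0.21214239]
scene tube 98 [ 0.4462 -0.1586  0.0413] [0.4568 0.0534 0.0646]
side tube 87 [ 0.4476 -0.1599  0.042 ] [0.4556 0.0462 0.0643]
```

View pics/end.png

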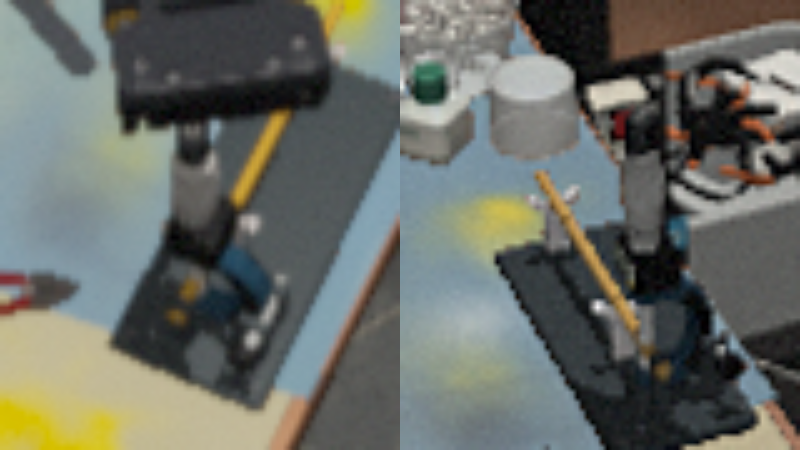

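The end views show the tube lying in both rests under the spindle, (540,175) to (645,340) in the right half. I'll check the knob's drop against the turn to estimate the slip.

Run:
```python
from h import *
z=np.load("pics/w4.npz");c0=(z["K"],z["R"],z["t"]);P0=cloud("wrist",z["d"],c0)
def tops(P,zz):
    k=(np.hypot(P[...,0]-.4535,P[...,1]+.13)<.006)&(P[...,2]>zz)&(P[...,2]<.225);return k.sum(),np.median(P[k][:,2])
a=tops(P0,.205);r=[]
for i in range(4):
    c=info("wrist");d=ctrl.get_image("wrist")[1];r.append(tops(cloud("wrist",d,c),.203))
b=np.mean([x[1] for x in r]);print(a,r,"drop",a[1]-b,"deg",np.degrees((a[1]-b)/.00159))
```

```text
(np.int64(191), np.float64(0.21639093328108497)) [(np.int64(195), np.float64(0.21250580442234185)), (np.int64(193), np.float64(0.21258229591336278)), (np.int64(192), np.float64(0.21248110628634603)), (np.int64(191), np.float64(0.21262294387174263))] drop 0.0038428956576366524 deg 138.4790580451139
```

```bash
python3 -c "
from bench import ctrl
print(ctrl.close_job())"
```

```text
the job is handed in; nothing more can be done
None
```

The tube is in both rests against the end stop and clamped under the spindle; I stopped the ratchet after an estimated 23–40° of slip (limit 45°, not measured directly), let go of it, and handed the job in at about 32 s.

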